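# Screw the anchor eye home with the screwdriver shank

## Robot

A 6-joint arm with a two-finger parallel gripper is mounted at the origin on the work surface. World frame = base frame: x ahead of the robot, y to its left, z up, the work surface at z = 0. Lengths are in mm, angles in rad, forces in N, time in s.
With the tool pointing down it reaches from about 325 to 775 mm from the base axis. Payload 5.5 kg.
Tool frame: the origin (TCP) lies on the centre line of the jaws, within the pads' length; the fingertips stand 25 mm ahead of it and the grasp point (between the pads) lies 6 mm ahead of it; z points along the fingers, y is the direction in which the jaws open and shut (so a half turn about z gives the same grasp; the last joint's range is limited). The gripper opens to 88 mm and grips with 3 to 60 N. Pads are 20 mm wide; open, the fingers measure 115 mm over their backs; the gripper's body (75 mm by 178 mm) begins 61 mm behind the grasp point.
Start: joints at [1.25, 0.091, 1.231, -0, 1.82, -0.057], TCP at [156.455, 579.257, 247.631] pointing down, gripper open.
Joint ranges: [-2.87, 2.87], [-0.86, 2.18], [0.17, 2.46], [-1.51, 4.65], [0.06, 2.69], [-2.65, 2.65]. Speed limits (rad/s): [2.57, 2.57, 3.01, 3.14, 3.14, 3.14].

## Interface

Orientations are given as a 3x3 rotation matrix whose columns are the frame's x, y, z axes.
In Python, from rig import sensors, get_image, camera_params, hand_in gives the robot as it stands.
- The arm moves only by the shell command python3 -m pendant 'ROWS' [FORCE]. ROWS is JSON, a list of rows, each a list of 5 numbers: the shift along the tool's x, y, z in mm, then the turn about the tool's z in rad, then the closure, from -1 (fully open) to 1 (shut). In form: [[x, y, z, spin, gripper], ...]. A call has 1 to 12 rows; each row shifts and turns the pose as measured when the row begins, along the tool's axes as they then stand; what a row does not reach is not made up. A row lasts 1/10 s, in which the tool goes at most 50 mm and 8.59 degrees, less where a joint would pass 70% of its speed; a pose out of reach is approached as far as the arm can. A call with a gripper value outside its range is refused whole. The fingers move at their own pace and stop on an object; FORCE is the grip in N (left out, the last holds). Time passes only in rows, so rows that do not move let the fingers close. It gives the time, the measured TCP pose, the force and the opening at its end, in the units of the state.
- sensors.get_state(): the state, without advancing time (a new reading comes with each control period).
- get_image(name): name is "scene" or "top" or "wrist"; returns (picture, depth): 480x640x3 uint8, red, green, blue; 480x640 float32, mm along the optical axis (not along the pixel's ray), 0 where there is no reading.
- camera_params(name): a dict with "mtx" (3x3 intrinsics, pixels), "T" (4x4, takes a point from camera to world coordinates); the wrist camera has in their place "mount" (4x4, takes a point from camera to tool coordinates, whose origin is the TCP and whose axes are the flange's). Camera axes: x right, y down, z forward; pixel columns grow to the right and rows downward; lengths in mm; the calibration is good to about 2 mm. A picture is of the moment at which its call begins: read the wrist's pose just before it. camera_params takes no time and is no camera call.
- hand_in(): hands the job in, once; it reports no verdict.
The state is a dict: "time": time; "joint_positions": joint angles; "joint_vel": joint speeds; "joint_efforts": joint torques, N m; "tcp_pos": TCP position; "tcp_rot": TCP orientation; "force": force on the tool from outside, world axes, zero at the start; "ft_torque": the same for the moment, N m; "opening": finger opening in mm.
Only numpy, scipy, OpenCV 4.12 (cv2) and the standard library are available. Lean on these libraries where they do the work, as an engineer would, in place of code of your own. Each camera call takes 0.05 s, during which the arm holds its last target. There are 200 camera calls.

## Task

The screw eye in the wooden anchor block still stands a part turn loose. Slide the shank of the big screwdriver through its loop and, using it as a turning bar, screw the eye in clockwise until you feel the collar come up firm on its washer, then give it one small nip more and stop before the wood strips; do not force the eye sideways or turn it with the gripper itself. Then draw the screwdriver out and lay it, not drop it, flat on the black mat, leaving the other tools alone.

Things in the scene. Friction and masses are not known exactly. Their poses are not given: they have to be found in the camera images.
- loop (a point): Centre of the loop of the steel screw eye. Loop of 7 mm round wire, clear hole 12 mm, outside 26 mm, standing upright 24 mm (to its centre) above the block's top, about 69 mm above the bench. x is the level axis of the hole (the shank may enter from either end), z is up and is the screw's axis, the only axis the eye can turn about.
- shank: The eye's threaded shank in the wood, carrying collar (20 mm wide) and loop; origin on the screw's axis at the block's top. Clockwise from above drives it in, 5 mm per turn. First a free turn of unknown length, 0.4 to 0.85 rad, at a drag of about 0.15 N m; then the collar meets its washer and the drag jumps to 0.38 N m and climbs by 0.04 N m per 0.01 rad. It stays where it is left.
- eye (a joint): How far, in rad clockwise, the eye has been tightened since its collar met the washer: 0 all through the free turn. A firm nip is 0.05 to 0.1 rad (a turning moment of 0.58 to 0.78 N m about the screw's axis); at 0.14 rad, 0.94 N m, the wood strips.
- block: Beech anchor block, 90 (x) x 120 (y) x 45 mm high, screwed to the bench, with the eye in the middle of its top and a low screw head 45 mm either side of it. Origin: centre of its underside.
- driver: The big screwdriver, about 130 g, on the mat. Square handle 24 x 24 mm, 90 mm long, red with blue butt, and a round steel shank 8 mm thick, 110 mm long. Origin: centre of the handle's underside; x along the tool to the tip, z up; its centreline is 12 mm above. Handle x = -45 to 45 mm, shank 45 to 155; balances near x = 30. In the loop it swings about 40 degrees either way before it turns the eye.
- driver_tip (a point): End of the screwdriver's shank, on its centreline; axes as the screwdriver's.
- mat: Black rubber tool mat, 260 x 180 x 3 mm, fixed to the bench; origin at the centre of its underside, x along its long side.
- pliers: Combination pliers with red and blue handles, 180 mm long, lying on the bench: leave alone. Origin near the pivot, x towards the jaws.
- hammer: Hammer, 260 mm long, wooden handle, lying on the bench: leave alone. Origin at mid length, x towards the head.
- tester: Small yellow voltage-tester screwdriver, 140 mm long, lying on the bench: leave alone. Origin at mid length, x towards the blade.
Things that resemble listed ones, but are neither listed nor needed, are in the scene too. Of the things that look like the driver, take the one that is farthest to the robot's right at the start.

How it is judged (in metres and radians):
On the way, in this order (a step that is already met when the one before it is completed fails the run):
1. the screwdriver's shank is through the loop, its end at least 10 mm past the loop's centre (x of loop in the frame of driver_tip between -0.108 and -0.01 m and y of loop in the frame of driver_tip between -0.008 and 0.008 m and z of loop in the frame of driver_tip between -0.008 and 0.008 m), for 0.1 s.
2. with the shank still through the loop, the eye is screwed in until the collar is down and nipped up at least 0.03 rad (value of joint eye above 0.03 rad and x of loop in the frame of driver_tip between -0.108 and -0.002 m and y of loop in the frame of driver_tip between -0.008 and 0.008 m and z of loop in the frame of driver_tip between -0.008 and 0.008 m), for 0.1 s.
At the end, for the whole second after the job is handed in: The eye is tightened 0.03 to 0.14 rad past the point where its collar met the washer; the screwdriver lies flat and still with its handle's middle on the mat (its tip less than 22 mm above the bench) (value of joint eye between 0.03 and 0.14 rad and x of driver in the frame of mat between -0.13 and 0.13 m and y of driver in the frame of mat between -0.09 and 0.09 m and height (world z) of driver_tip below 0.022 m and height (world z) of driver below 0.03 m and linear speed of driver below 0.02 m/s); the robot touches nothing.
It fails at once if the eye is overtightened and the wood strips (more than 0.14 rad after the collar met the washer) (value of joint eye above 0.14 rad).
It fails at once if the gripper itself pushes on the eye (more than 5 N) (contact force between the fingers and shank above 5 N).
It fails at once if the eye is forced or bent (the screwdriver presses on it with more than 130 N) (contact force between driver and shank above 130 N).
It fails at once if the screwdriver is dropped (falling faster than 0.5 m/s with no finger on it) (linear speed of driver above 0.5 m/s and contact force between the fingers and driver below 0.05 N).
It fails at once if the pliers, the hammer or the voltage tester is moved more than 20 mm (distance of any of pliers, hammer, tester from where it was at the start of the episode above 0.02 m).
It also fails if it takes over 72 s, if anything falls off the work surface, if the arm or the gripper's body presses on something with over 40 N, if the wrist force passes 120 N, or if a joint passes its speed limit or range.

## Working session

There is one attempt and no reset: what is moved stays moved. The work goes in short steps, Python scripts to look and compute and a shell command to move; the robot and the scene stay as the last step left them, time stands still between calls to the robot, and variables do not carry over. Pictures are saved under pics/ and viewed, about 8 in all and at most 12, crops included, and the job is handed in when it is done.

```bash
mkdir -p pics; ls; python3 - <<'E'
from rig import sensors,get_image,camera_params
import cv2,numpy as np
for n in("top","scene"):
    p,d=get_image(n); cv2.imwrite(f"pics/{n}0.png",p[...,::-1]); np.save(f"pics/{n}0.npy",d)
    c=camera_params(n); print(n,c["mtx"].round(1).tolist(),c["T"].round(3).tolist())
print(camera_params("wrist"))
print(sensors.get_state())
E
```

```text
pics
top [[537.9, 0.0, 314.3], [0.0, 537.9, 239.2], [0.0, 0.0, 1.0]] [[0.018, -0.995, 0.094, 458.306], [-1.0, -0.018, -0.007, -29.494], [0.009, -0.094, -0.996, 1100.967], [0.0, 0.0, 0.0, 1.0]]
scene [[590.2, 0.0, 314.5], [0.0, 590.2, 237.3], [0.0, 0.0, 1.0]] [[0.472, 0.561, -0.68, 1283.239], [0.881, -0.299, 0.366, -442.644], [0.002, -0.772, -0.636, 742.16], [0.0, 0.0, 0.0, 1.0]]
{'mtx': array([[365.6092542 ,   0.        , 314.61801108],
       [  0.        , 365.6092542 , 242.04409135],
       [  0.        ,   0.        ,   1.        ]]), 'mount': array([[-3.15599671e-04, -9.65981959e-01, -2.58609270e-01,
         7.08005437e+01],
       [ 9.99999759e-01, -4.64783654e-04,  5.15731819e-04,
        -5.29783709e-01],
       [-6.18384995e-04, -2.58609045e-01,  9.65981873e-01,
        -1.37282180e+02],
       [ 0.00000000e+00,  0.00000000e+00,  0.00000000e+00,
         1.00000000e+00]])}
{'time': 0.1, 'joint_positions': array([ 1.25029218e+00,  9.17781590e-02,  1.23172912e+00,  1.04451367e-05,
        1.81977249e+00, -5.67363208e-02]), 'joint_vel': array([ 0.00064139, -0.00283115, -0.00388788,  0.00061781, -0.00020821,
       -0.00158065]), 'joint_efforts': array([ 1.41883182e-03, -4.47856736e+01, -4.07571888e+01,  6.98834122e-02,
        2.84203375e-02, -1.12951336e-04]), 'tcp_pos': array([156.38683128, 579.04851846, 246.64366291]), 'tcp_rot': array([[-9.65415127e-01,  2.60716974e-01, -5.41125922e-04],
       [ 2.60717514e-01,  9.65413810e-01, -1.59801562e-03],
       [ 1.05780642e-04, -1.68382945e-03, -9.99998577e-01]]), 'force': array([ 0.36629358, -0.05820161, -0.39648099]), 'ft_torque': array([ 0.0163565 ,  0.00532904, -0.04334341]), 'opening': 87.96129780331219}
```

View pics/top0.png

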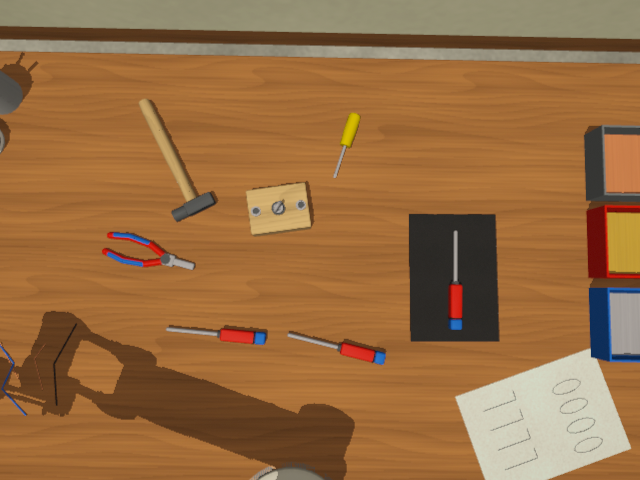

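View pics/scene0.png

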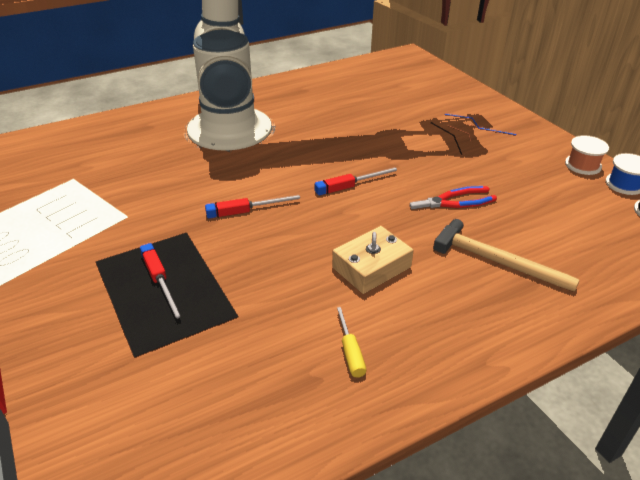

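Candidates for the driver in the top view are: on the mat (456,280), left (245,336), and middle (360,352). The image's right is the robot's right (−y), so I choose the one on the mat. The eye is at about (279,208). Next I'll measure, with one close crop.

```bash
cat > h.py <<'E'
import numpy as np,cv2
from rig import camera_params,sensors
def ray(n,uv,z,T=None):
    "pixel -> world point at height z"
    c=camera_params(n); T=c["T"] if T is None else T
    d=T[:3,:3]@np.linalg.inv(c["mtx"])@np.r_[uv,1.]; o=T[:3,3]
    return o+d*(z-o[2])/d[2]
def proj(n,P,T=None):
    c=camera_params(n); T=c["T"] if T is None else T
    q=c["mtx"]@(T[:3,:3].T@(np.asarray(P,float)-T[:3,3])); return q[:2]/q[2]
def wristT():
    s=sensors.get_state(); T=np.eye(4); T[:3,:3]=s["tcp_rot"]; T[:3,3]=s["tcp_pos"]
    return T@camera_params("wrist")["mount"]
E
python3 - <<'E'
from h import *
im=cv2.imread("pics/top0.png").astype(int); b,g,r=im[...,0],im[...,1],im[...,2]
def comp(m,box):
    u0,v0,u1,v1=box; mm=np.zeros(m.shape,bool); mm[v0:v1,u0:u1]=m[v0:v1,u0:u1]
    v,u=np.nonzero(mm); return np.c_[u,v].astype(float)
box=(425,222,485,335)
red=comp((r>120)&(g<60),box); blue=comp((b>100)&(r<80),box); sh=comp((r>90)&(g>90)&(b>90),box)
for n,p,z in(("red",red,27),("blue",blue,27),("shank",sh,19)):
    w=np.array([ray("top",q,z) for q in p]); print(n,len(p),p.min(0),p.max(0),w.mean(0).round(1),w.min(0).round(1),w.max(0).round(1))
    if n=="shank": 
        vx=cv2.fitLine(w[:,:2].astype(np.float32),cv2.DIST_L2,0,.01,.01).ravel(); print(vx,np.arctan2(vx[1],vx[0]))
mat=comp((r<40)&(g<40)&(b<40),(400,205,510,350)); R=cv2.minAreaRect(mat.astype(np.float32)); print("mat",[ray("top",q,3).round(1)[:2].tolist() for q in cv2.boxPoints(R)], ray("top",R[0],3))
blk=comp((r>190)&(g>150)&(b>80),(235,170,325,245)); R=cv2.minAreaRect(blk.astype(np.float32)); print("blk",R,[ray("top",q,45).round(1)[:2].tolist() for q in cv2.boxPoints(R)],ray("top",R[0],45))
print("loop guess",ray("top",(279,208),69))
i=cv2.imread("pics/top0.png"); A=cv2.resize(i[180:240,240:320],(800,600),interpolation=cv2.INTER_CUBIC); 
B=cv2.resize(i[222:342,420:500],(400,600)); A=cv2.resize(A,(400,300))
A=cv2.resize(i[178:238,250:310],(400,400),interpolation=cv2.INTER_CUBIC)
o=np.zeros((600,800,3),np.uint8); o[:400,:400]=A; o[:,400:]=B; cv2.imwrite("pics/c1.png",o)
E
```

```text
red 399 [450. 284.] [462. 317.] [ 441.9 -320.3   27. ] [ 409.7 -333.2   27. ] [ 475.1 -308.9   27. ]
blue 121 [450. 319.] [461. 329.] [ 395.5 -319.9   27. ] [ 386.1 -330.7   27. ] [ 406.  -308.8   27. ]
shank 199 [454. 231.] [457. 281.] [ 532.4 -322.8   19. ] [ 481.1 -326.2   19. ] [ 582.4 -319.5   19. ]
[ 9.9995857e-01 -9.1044717e-03  5.3235138e+02 -3.2279095e+02] -0.009104597
mat [[406.5, -311.1], [485.3, -311.5], [485.8, -340.2], [407.0, -339.5]] [ 446.02350697 -325.57318551    3.        ]
blk ((277.6206970214844, 208.05174255371094), (43.23622512817383, 58.95439910888672), 82.23483276367188) [[652.3, 101.4], [670.6, -14.3], [584.9, -27.5], [566.9, 87.3]] [618.49602962  36.75498068  45.        ]
loop guess [615.00733059  32.58279922  69.        ]
```

View pics/c1.png

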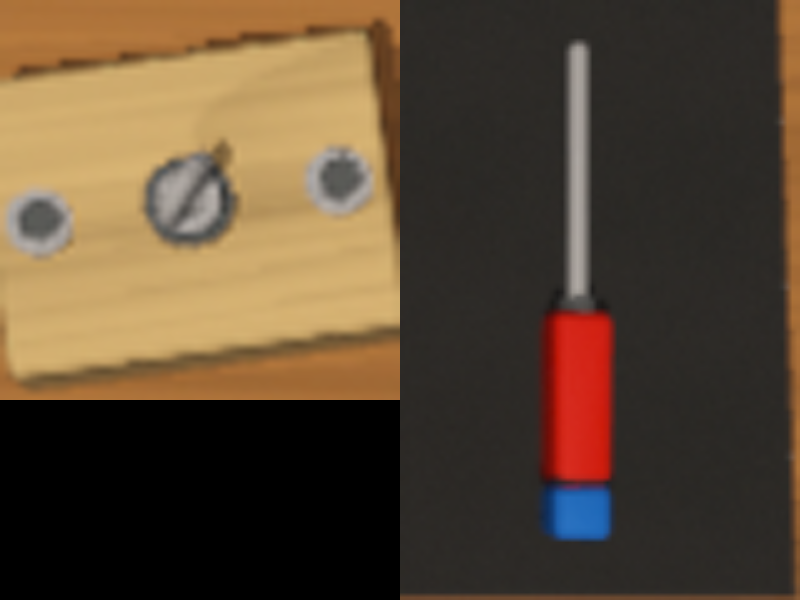

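The crop confirms the choice: the square red and blue driver on the mat, shank pointing +x. The loop wire runs up-right at about −36° in yaw, so the hole axis is near 54°. I'll move the wrist camera over the eye.

```bash
python3 -m pendant '[[-38,-29,0,0,-1],[-38,-29,0,0,-1],[-38,-29,0,0,-1],[-38,-29,0,0,-1],[-38,-29,0,0,-1],[-38,-29,0,0,-1],[-38,-29,0,0,-1],[-38,-29,0,0,-1]]'
python3 -m pendant '[[-38,-29,0,0,-1],[-38,-29,0,0,-1],[-38,-29,0,0,-1],[-38,-29,0,0,-1],[-38,-29,0,0,-1],[-38,-29,0,0,-1],[-38,-29,0,0,-1]]'
python3 -m pendant '[[0,0,0,0.149,-1],[0,0,0,0.149,-1],[0,0,0,0.149,-1],[0,0,0,0.149,-1],[0,0,0,0.149,-1],[0,0,0,0.149,-1],[0,0,0,0.149,-1],[0,0,0,0.149,-1],[0,0,0,0.149,-1],[0,0,0,0.149,-1],[0,0,0,0.149,-1],[0,0,0,0.149,-1]]'
python3 -m pendant '[[0,0,0,0.149,-1],[0,0,0,0,-1],[0,0,0,0,-1]]'
python3 - <<'E'
from h import *
from rig import get_image
T=wristT(); p,d=get_image("wrist"); np.savez("pics/w1.npz",T=T,d=d); cv2.imwrite("pics/w1.png",p[...,::-1])
q=proj("wrist",(615,33,69),T); print(q); print("cam",T[:3,3])
u,v=[int(t) for t in q]; u0,v0=max(u-60,0),max(v-45,0)
cv2.imwrite("pics/w1c.png",cv2.resize(p[v0:v0+90,u0:u0+120,::-1],(800,600),interpolation=cv2.INTER_CUBIC)); print(u0,v0)
E
```

```text
time: 0.9
tcp_pos: [392.9, 268.8, 240.3]
tcp_rot: [[-0.968, 0.249, -0.006], [0.249, 0.968, -0.009], [0.004, -0.011, -1.0]]
force: [0.3, 1.4, 0.2]
opening: 87.4
time: 1.6
tcp_pos: [605.2, -7.4, 238.7]
tcp_rot: [[-0.968, 0.25, -0.009], [0.25, 0.968, -0.009], [0.006, -0.01, -1.0]]
force: [0.4, 1.0, 0.4]
opening: 87.7
time: 2.8
tcp_pos: [606.1, -15.7, 225.6]
tcp_rot: [[0.468, 0.884, -0.029], [0.884, -0.468, -0.009], [-0.021, -0.021, -1.0]]
force: [0.5, 1.1, 0.0]
opening: 87.7
time: 3.1
tcp_pos: [605.6, -15.7, 223.7]
tcp_rot: [[0.593, 0.805, -0.032], [0.805, -0.593, -0.008], [-0.025, -0.021, -0.999]]
force: [-0.3, -0.5, -0.6]
opening: 87.7
[291.73965672 172.34987328]
cam [651.47187588  41.81224827 359.15474059]
231 127
```

View pics/w1c.png

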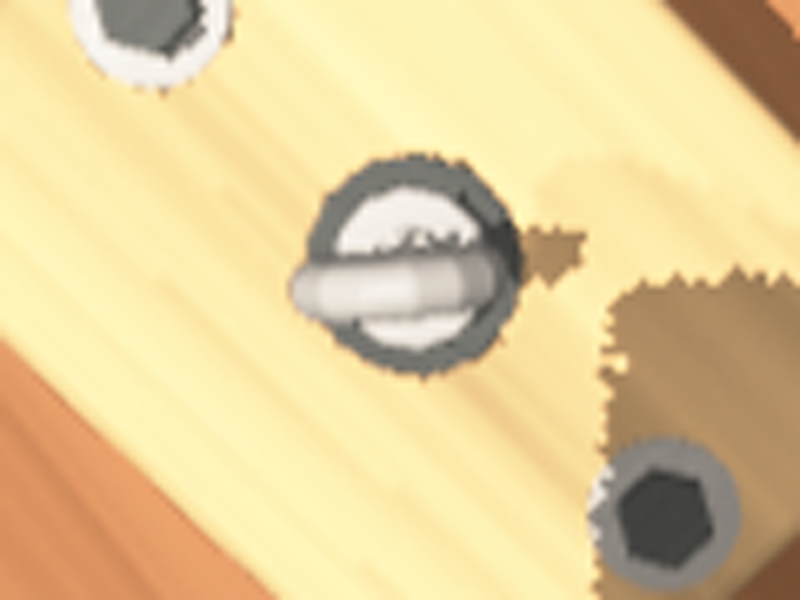

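```bash
python3 - <<'E'
from h import *
z=np.load("pics/w1.npz"); T=z["T"]; d=z["d"]
f=lambda a,b:(231+a/6.667-.5*0,127+b/6.667)
L,R=[ray("wrist",f(*q),71,T) for q in((292,290),(505,266))]
print("ends",L,R,np.hypot(*(R-L)[:2]),"mid",(L+R)/2,"plane ang",np.degrees(np.arctan2(*(R-L)[1::-1])))
print("washer",ray("wrist",f(417,266),46,T)); print("screws",ray("wrist",f(152,8),48,T),ray("wrist",f(668,513),48,T))
print("screw mid from top", [ray("top",(250+a/6.667,178+b/6.667),48).round(1) for a,b in((39,220),(341,180),(190,200))])
M=np.linalg.inv(camera_params("wrist")["mtx"])
# points above 58mm near eye
v,u=np.mgrid[127:217,231:351]; D=d[127:217,231:351]
P=(np.stack([u,v,np.ones_like(u)],-1)@M.T)*D[...,None]@T[:3,:3].T+T[:3,3]
m=(D>0)&(P[...,2]>60)&(np.hypot(P[...,0]-615,P[...,1]-33)<25); Q=P[m]; print(m.sum(),Q.mean(0),Q[:,2].max())
l=cv2.fitLine(Q[:,:2].astype(np.float32),cv2.DIST_L2,0,.01,.01).ravel(); print(l,np.degrees(np.arctan2(l[1],l[0]))); t=(Q[:,:2]-Q[:,:2].mean(0))@l[:2]; print(t.min(),t.max())
mb=(D>0)&(np.hypot(P[...,0]-615,P[...,1]-33)>22)&(P[...,2]>30); print("blocktop",np.median(P[mb][:,2]))
E
```

```text
ends [605.46325161  42.01168648  71.        ] [627.18029115  29.48021986  71.        ] 25.073241955748426 mid [616.32177138  35.74595317  71.        ] plane ang -29.98640038044168
washer [616.09683517  35.00308606  46.        ]
screws [608.97698843  78.9378212   48.        ] [623.45868948  -9.06519651  48.        ]
screw mid from top [array([611.3,  79.4,  48. ]), array([625. ,  -9.8,  48. ]), array([618.2,  34.8,  48. ])]
327 [616.42393118  35.69359814  77.86262131] 83.79280868194269
[ 8.4883529e-01 -5.2865738e-01  6.1642395e+02  3.5693600e+01] -31.914782
-13.310045295474572 11.861046212882691
blocktop 45.44884624309907
```

```bash
python3 -m pendant '[[-44,5,8,0,-1],[-44,5,8,0,-1],[-44,5,8,0,-1],[-44,5,8,0,-1],[-44,5,8,0,-1],[-44,5,8,0,-1],[-44,5,8,0,-1],[-40,5,8,0,-1],[0,0,0,0,-1]]'
python3 -m pendant '[[0,0,0,0.136,-1],[0,0,0,0.136,-1],[0,0,0,0.136,-1],[0,0,0,0.136,-1],[0,0,0,0.136,-1],[0,0,0,0.136,-1],[0,0,0,0.136,-1],[0,0,0,0,-1],[0,0,0,0,-1]]'
python3 - <<'E'
from h import *
from rig import get_image
T=wristT(); p,d=get_image("wrist"); np.savez("pics/w2.npz",T=T,d=d); cv2.imwrite("pics/w2.png",p[...,::-1])
im=p.astype(int); r,g,b=im[...,0],im[...,1],im[...,2]
for n,m,z in(("red",(r>110)&(g<60)&(b<60),27),("blue",(b>90)&(r<70),27)):
    v,u=np.nonzero(m); w=np.array([ray("wrist",q,z,T) for q in np.c_[u,v]]); w=w[np.hypot(w[:,0]-430,w[:,1]+321)<120]
    R=cv2.minAreaRect(w[:,:2].astype(np.float32)); print(n,len(w),R,np.percentile(w,[1,99],axis=0).round(1).tolist())
    l=cv2.fitLine(w[:,:2].astype(np.float32),cv2.DIST_L2,0,.01,.01).ravel(); print(l)
E
```

```text
time: 4.05
tcp_pos: [427.0, -331.2, 163.8]
tcp_rot: [[0.566, 0.824, -0.032], [0.824, -0.567, -0.008], [-0.025, -0.021, -0.999]]
force: [0.0, 0.9, -0.1]
opening: 87.7
time: 4.95
tcp_pos: [429.4, -327.2, 164.7]
tcp_rot: [[1.0, 0.003, -0.03], [0.003, -1.0, -0.005], [-0.03, 0.005, -1.0]]
force: [0.6, -0.0, 0.4]
opening: 87.9
red 237 ((439.384033203125, -322.60357666015625), (23.61966323852539, 68.46337127685547), 89.16023254394531) [[405.3, -334.5, 27.0], [473.5, -310.4, 27.0]]
[ 9.9927807e-01 -3.7991740e-02  4.3743024e+02 -3.2234659e+02]
blue 598 ((393.707275390625, -321.70611572265625), (19.77874755859375, 23.3686466217041), 0.06486712396144867) [[383.8, -333.4, 27.0], [403.6, -310.1, 27.0]]
[ 3.3824906e-01 -9.4105661e-01  3.9437494e+02 -3.2066446e+02]
```

View pics/w2.png

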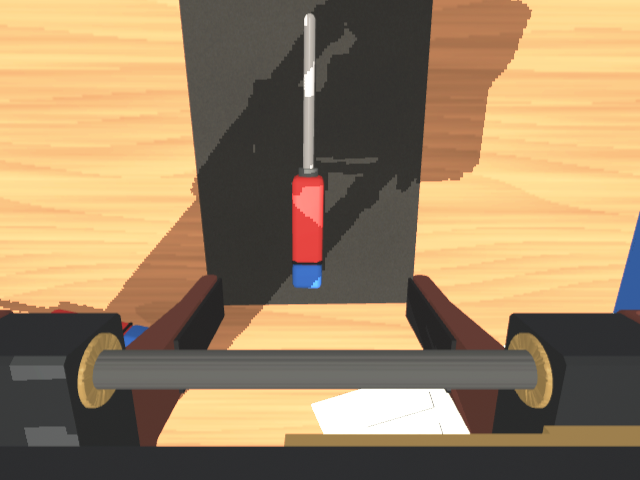

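```bash
python3 -m pendant '[[1,-1,25,0.01,-1],[1,-1,25,0,-1],[1,-1,25,0,-1],[1,-1,25,0,-1],[1,-1,18,0,-1],[0,0,0,0,-1],[0,0,0,0,-1]]'
```

```text
time: 5.7
tcp_pos: [432.8, -322.2, 45.0]
tcp_rot: [[1.0, 0.016, -0.026], [0.016, -1.0, -0.008], [-0.026, 0.007, -1.0]]
force: [-1.0, -1.1, 0.3]
opening: 87.9
```

```bash
python3 -m pendant '[[0,0,7,0.025,-1],[-1,0,6,0,-1],[0,0,0,0,-1],[0,0,0,0,-1]]'
python3 -m pendant '[[0,0,0,0,1],[0,0,0,0,1],[0,0,0,0,1],[0,0,0,0,1],[0,0,0,0,1],[0,0,0,0,1],[0,0,0,0,1],[0,0,0,0,1]]' 45
```

```text
time: 6.1
tcp_pos: [432.9, -323.5, 34.8]
tcp_rot: [[1.0, -0.009, -0.022], [-0.009, -1.0, -0.011], [-0.022, 0.011, -1.0]]
force: [0.5, 0.4, -0.1]
opening: 87.6
time: 6.9
tcp_pos: [433.5, -324.0, 36.2]
tcp_rot: [[1.0, -0.009, -0.02], [-0.009, -1.0, -0.012], [-0.02, 0.013, -1.0]]
force: [0.0, 0.5, 0.5]
opening: 26.8
```

```bash
python3 -m pendant '[[0,0,0,0,0],[0,0,0,0,0],[0,0,4,0,0],[0,0,4,0,0],[0,0,0,0,0]]'
python3 -m pendant '[[0,0,0,0,1],[0,0,0,0,1],[0,0,0,0,1],[0,0,0,0,1],[0,0,0,0,1],[0,0,0,0,1],[0,0,0,0,1],[0,0,0,0,1]]' 45
```

```text
time: 7.4
tcp_pos: [433.6, -324.4, 28.7]
tcp_rot: [[1.0, -0.009, -0.019], [-0.009, -1.0, -0.013], [-0.019, 0.013, -1.0]]
force: [-1.3, 1.2, 3.2]
opening: 44.2
time: 8.2
tcp_pos: [433.9, -323.7, 28.6]
tcp_rot: [[1.0, -0.008, -0.019], [-0.009, -1.0, -0.012], [-0.018, 0.012, -1.0]]
force: [-0.2, 0.8, 1.7]
opening: 23.4
```

```bash
python3 -m pendant '[[0,0,-15,0,1],[0,0,-25,0,1],[0,0,-25,0,1],[0,0,-10,0,1],[0,0,0,0,1]]' 45
python3 -m pendant '[[14,-33,0,0,1],[14,-33,0,0,1],[14,-33,0,0,1],[14,-33,0,0,1],[14,-33,0,0,1],[14,-33,0,0,1],[0,0,0,0,1]]'
python3 -m pendant '[[0,0,0,-0.129,1],[0,0,0,-0.129,1],[0,0,0,-0.129,1],[0,0,0,-0.129,1],[0,0,0,-0.129,1],[0,0,0,-0.129,1],[0,0,0,-0.129,1],[0,0,0,-0.129,1],[0,0,0,0,1],[0,0,0,0,1]]'
python3 - <<'E'
from h import *
from rig import get_image
T=wristT(); p,d=get_image("wrist"); np.savez("pics/w3.npz",T=T,d=d); cv2.imwrite("pics/w3.png",p[...,::-1])
print(proj("wrist",(616.3,35.2,69),T))
E
```

```text
time: 8.7
tcp_pos: [433.9, -322.8, 105.7]
tcp_rot: [[1.0, -0.009, -0.023], [-0.009, -1.0, -0.011], [-0.022, 0.011, -1.0]]
force: [0.4, -0.8, -1.6]
opening: 24.2
time: 9.4
tcp_pos: [519.6, -119.7, 93.5]
tcp_rot: [[0.999, -0.014, -0.031], [-0.015, -1.0, -0.009], [-0.031, 0.01, -0.999]]
force: [-0.9, -0.4, -1.5]
opening: 23.5
time: 10.4
tcp_pos: [513.0, -123.7, 81.4]
tcp_rot: [[0.493, 0.869, -0.049], [0.87, -0.493, -0.009], [-0.032, -0.038, -0.999]]
force: [0.4, -0.1, -0.9]
opening: 23.6
[ 355.17855568 -276.88418599]
```

View pics/w3.png

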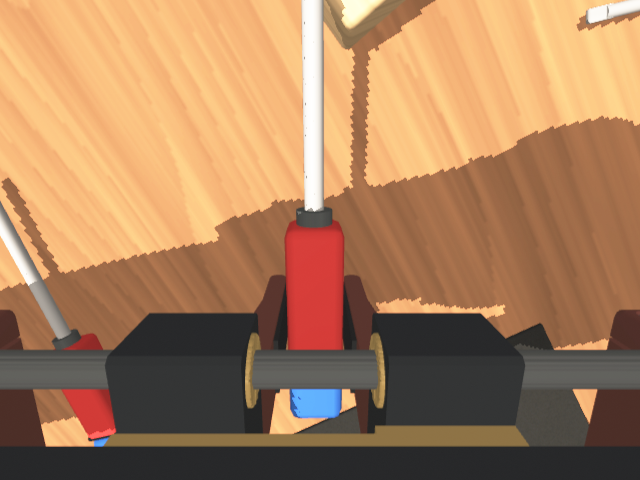

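```bash
cat > drv.py <<'E'
from h import *
from rig import get_image
def measure(tag):
    "driver axis from wrist depth; loop error in tip frame, moves needed in tool axes"
    s=sensors.get_state(); T=wristT(); p,d=get_image("wrist"); np.savez(f"pics/{tag}.npz",T=T,d=d); cv2.imwrite(f"pics/{tag}.png",p[...,::-1])
    K=np.linalg.inv(camera_params("wrist")["mtx"])
    v,u=np.mgrid[0:200,285:345]; D=d[0:200,285:345]; C=(np.stack([u,v,np.ones_like(u)],-1)@K.T)*D[...,None]
    P=C@T[:3,:3].T+T[:3,3]; R=s["tcp_rot"]; L=(P-s["tcp_pos"])@R   # tool coords
    m=(D>0)&(np.abs(L[...,1])<9)&(L[...,2]<35)&(L[...,2]>-10)&(L[...,0]>48)&(L[...,0]<150)
    Q=L[m]; xs=Q[:,0]; rows=[]
    for a in np.arange(xs.min(),xs.max()-5,5):
        q=Q[(xs>=a)&(xs<a+5)]
        if len(q)>8: rows.append((q[:,0].mean(),(q[:,1].min()+q[:,1].max())/2,np.percentile(q[:,2],10)+4))
    A=np.array(rows); ky=np.polyfit(A[:,0],A[:,1],1); kz=np.polyfit(A[:,0],A[:,2],1)
    print("x range",A[0,0],A[-1,0],"tool y=",ky.round(4),"tool z=",kz.round(4))
    dirt=np.array([1,ky[0],kz[0]]); dirt/=np.linalg.norm(dirt)
    print("driver dir world",(R@dirt).round(4),"yaw",np.arctan2(*(R@dirt)[1::-1]).round(4))
    return s,R,ky,kz
E
python3 - <<'E'
from drv import *
s,R,ky,kz=measure("w4")
for X in(0,100,151): print(X,(s["tcp_pos"]+R@np.array([X,np.polyval(ky,X),np.polyval(kz,X)])).round(1))
print(s["joint_positions"].round(3))
im,_=get_image("top"); a=cv2.resize(im[180:300,230:350,::-1],(400,400),interpolation=cv2.INTER_CUBIC)
im2,_=get_image("scene"); b=cv2.resize(im2[170:320,260:460,::-1],(533,400),interpolation=cv2.INTER_CUBIC)[:,:400]
cv2.imwrite("pics/c4.png",np.hstack([a,b]))
E
```

```text
x range 50.95048097048644 119.1293940466085 tool y= [ 0.0068 -1.2157] tool z= [-0.0137 12.5436]
driver dir world [ 0.4988  0.8665 -0.0187] yaw 1.0485
0 [ 511.3 -123.2   68.8]
100 [561.2 -36.5  67. ]
151 [586.6   7.7  66. ]
[-0.287 -0.032  1.652 -0.023  1.566  0.229]
```

View pics/c4.png

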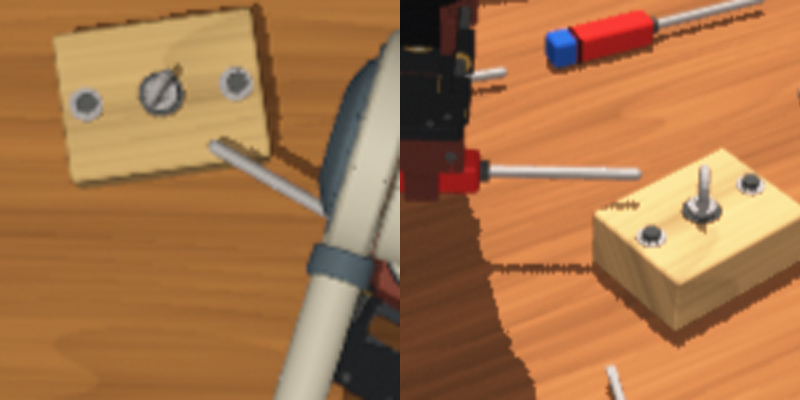

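```bash
python3 - <<'E'
from h import *
c=lambda n,P:(lambda q:((q-[230,180])/.3 if n=="top" else (q-[260,170])*2.665).round(1))(proj(n,P))
for n in("top","scene"):
    print(n,"tip",c(n,(586.6,7.7,66)),"loop",c(n,(616.3,35.2,69)),"looptop",c(n,(616.3,35.2,82)),"collar",c(n,(616.3,35.2,47)))
    print("per +10 x,y,z",[(c(n,np.array((616.3,35.2,69))+10*e)-c(n,(616.3,35.2,69))).round(1).tolist() for e in np.eye(3)])
E
```

```text
top tip [205.3 143.3] loop [158.9  91. ] looptop [157.5  87.6] collar [161.1  96.7]
per +10 x,y,z [[0.4, -17.0], [-17.2, -0.3], [-1.0, -2.6]]
scene tip [243.5 174.4] loop [301.7 183.5] looptop [302.9 168.4] collar [299.6 208.4]
per +10 x,y,z [[8.1, 8.4], [12.5, -4.5], [0.9, -11.6]]
```

```bash
cat >> drv.py <<'E'
LOOP=np.array([616.3,35.2,69.])
def err(tag,L=149.):
    s,R,ky,kz=measure(tag)
    q=(LOOP-s["tcp_pos"])@R
    print("loop in tool",q.round(1),"-> lateral needed tool y %.1f z %.1f; tip past loop %.1f"%(q[1]-np.polyval(ky,q[0]),q[2]-np.polyval(kz,q[0]),L-q[0]))
    print("tcp",s["tcp_pos"].round(1),"F",s["force"].round(1),"j6",s["joint_positions"][5].round(2))
E
python3 -m pendant '[[0,6,-2,0,1],[0,6,-3,0,1],[0,0,0,0,1],[0,0,0,0,1]]'
python3 -c "from drv import *;err('w5')"
```

```text
time: 11.0
tcp_pos: [525.6, -129.9, 87.4]
tcp_rot: [[0.493, 0.869, -0.046], [0.87, -0.493, -0.01], [-0.031, -0.036, -0.999]]
force: [0.1, -0.9, -1.0]
opening: 23.7
x range 50.962037015602995 115.897759303537 tool y= [-0.0077 -0.1697] tool z= [-0.0196 12.9963]
driver dir world [ 0.4866  0.8735 -0.0117] yaw 1.0625
loop in tool [188.9  -2.   12.6] -> lateral needed tool y -0.3 z 3.3; tip past loop -39.9
tcp [ 525.6 -129.9   87.4] F [ 0.1 -0.9 -1. ] j6 0.22
```

```bash
python3 -m pendant '[[8,-1,1,0,1],[8,0,1,0,1],[8,0,0,0,1],[0,0,0,0,1],[0,0,0,0,1]]'
python3 - <<'E'
from drv import *
err('w6')
im,_=get_image("top"); a=cv2.resize(im[185:245,250:310,::-1],(400,400),interpolation=cv2.INTER_CUBIC)
im2,_=get_image("scene"); b=cv2.resize(im2[210:270,340:400,::-1],(400,400),interpolation=cv2.INTER_CUBIC)
cv2.imwrite("pics/c6.png",np.hstack([a,b]))
E
```

```text
time: 11.55
tcp_pos: [537.3, -105.7, 84.1]
tcp_rot: [[0.492, 0.869, -0.047], [0.87, -0.493, -0.009], [-0.031, -0.036, -0.999]]
force: [0.2, -0.0, -1.2]
opening: 24.4
x range 50.9711871027295 120.44421240777305 tool y= [ 0.0168 -1.6467] tool z= [-1.02000e-02  1.23571e+01]
driver dir world [ 0.5068  0.8618 -0.0217] yaw 1.0392
loop in tool [162.   -0.2  10.1] -> lateral needed tool y -1.3 z -0.6; tip past loop -13.0
tcp [ 537.3 -105.7   84.1] F [ 0.2 -0.  -1.2] j6 0.27
```

View pics/c6.png

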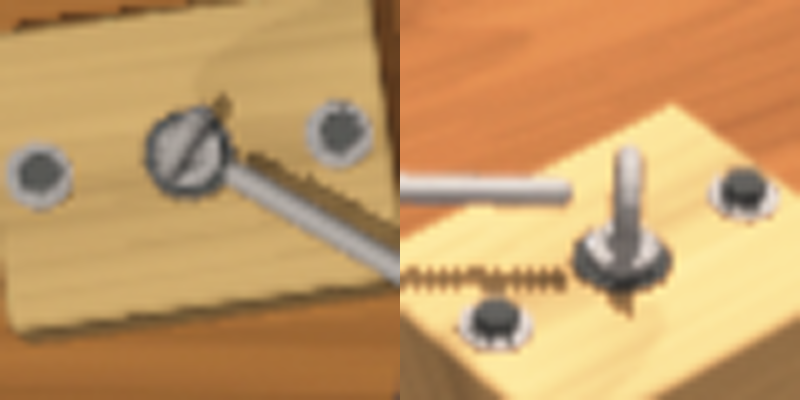

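```bash
python3 - <<'E'
from h import *
R=np.array([[0.492,0.869,-0.047],[0.87,-0.493,-0.009],[-0.031,-0.036,-0.999]]); t=np.array([537.3,-105.7,84.1])
tip=t+R@[149,-.5,12.9-.0155*149]; print(tip)
tr=lambda n,q:((q-([250,185] if n=="top" else [340,210]))*6.667).round(1)
for n in("top","scene"): print(n,[tr(n,proj(n,P)) for P in(tip,tip-R@[40,0,-.6],(616.3,35.2,69),(616.3,35.2,46))])
# loop silhouette in scene: torus
a=np.radians(-31.5); e=np.array([np.cos(a),np.sin(a),0]); n=np.array([-np.sin(a),np.cos(a),0]); k=np.array([0,0,1.])
pts=[np.array([616.3,35.2,69])+(9.5+3.5*np.cos(f))*(np.cos(th)*e+np.sin(th)*k)+3.5*np.sin(f)*n for th in np.linspace(0,np.pi,40) for f in np.linspace(0,6.3,24)]
for c in("top","scene"):
    q=np.array([tr(c,proj(c,p)) for p in pts]); print(c,q.min(0),q.max(0))
E
```

```text
[609.6757465  24.0811855  68.9190905]
top [array([222.2, 172.1]), array([340.7, 241.4]), array([184.4, 148.8]), array([189. , 160.6])]
scene [array([173. , 191.1]), array([ 24. , 186.8]), array([221.3, 192.3]), array([215.8, 257.4])]
top [154.5 108.9] [214.2 188. ]
scene [207.7 143.9] [236.8 223.4]
```

```bash
python3 -m pendant '[[4,1,-0.5,0,1],[6,0,-0.3,0,1],[0,0,0,0,1]]'
python3 -m pendant '[[6,0,-0.3,0,1],[0,0,0,0,1]]'
python3 - <<'E'
from drv import *
err('w7')
im,_=get_image("top"); a=cv2.resize(im[185:245,250:310,::-1],(400,400),interpolation=cv2.INTER_CUBIC)
im2,_=get_image("scene"); b=cv2.resize(im2[210:270,340:400,::-1],(400,400),interpolation=cv2.INTER_CUBIC)
cv2.imwrite("pics/c7.png",np.hstack([a,b]))
E
```

```text
time: 12.0
tcp_pos: [543.3, -97.9, 84.9]
tcp_rot: [[0.493, 0.869, -0.046], [0.869, -0.494, -0.009], [-0.031, -0.036, -0.999]]
force: [-0.6, -0.4, -1.5]
opening: 23.8
time: 12.2
tcp_pos: [546.7, -92.2, 85.1]
tcp_rot: [[0.493, 0.869, -0.046], [0.869, -0.494, -0.009], [-0.031, -0.035, -0.999]]
force: [1.1, 0.6, -1.7]
opening: 23.5
x range 50.931088706547726 119.53270320420951 tool y= [ 0.0374 -2.948 ] tool z= [-0.0161 12.7785]
driver dir world [ 0.5263  0.8501 -0.0162] yaw 1.0165
loop in tool [145.6  -1.9  11.7] -> lateral needed tool y -4.4 z 1.2; tip past loop 3.4
tcp [546.7 -92.2  85.1] F [ 1.1  0.6 -1.7] j6 0.3
```

View pics/c7.png

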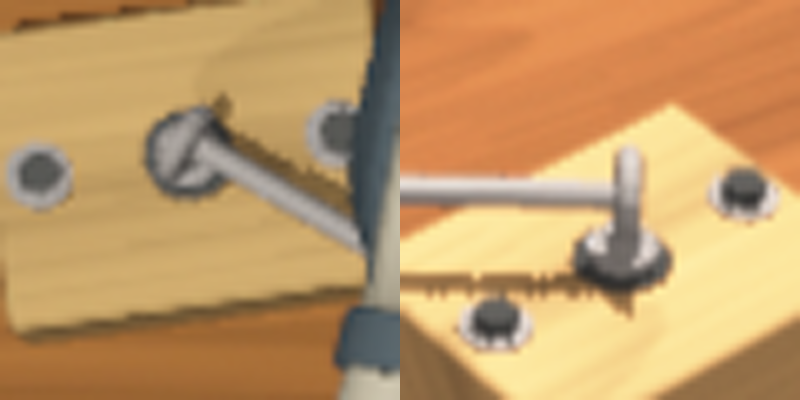

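```bash
python3 -m pendant '[[2,-1,0.6,0,1],[4,0,-0.2,0,1],[0,0,0,0,1]]'
python3 -m pendant '[[5,0,-0.3,0,1],[0,0,0,0,1]]'
python3 -m pendant '[[5,0,-0.3,0,1],[0,0,0,0,1]]'
```

```text
time: 12.65
tcp_pos: [548.4, -86.9, 84.4]
tcp_rot: [[0.494, 0.868, -0.047], [0.869, -0.495, -0.01], [-0.032, -0.036, -0.999]]
force: [-0.3, -0.5, -1.1]
opening: 23.8
time: 12.85
tcp_pos: [551.1, -82.1, 84.6]
tcp_rot: [[0.494, 0.868, -0.047], [0.869, -0.495, -0.01], [-0.031, -0.036, -0.999]]
force: [0.4, 0.5, -1.0]
opening: 23.8
time: 13.05
tcp_pos: [553.9, -77.3, 84.8]
tcp_rot: [[0.494, 0.868, -0.046], [0.869, -0.495, -0.01], [-0.031, -0.035, -0.999]]
force: [-0.7, -0.6, -2.1]
opening: 24.1
```

```bash
python3 -m pendant '[[6,0,-0.3,0,1],[6,0,-0.1,0,1],[6,0,-0.1,0,1],[0,0,0,0,1]]'
python3 - <<'E'
from drv import *
err('w8')
im,_=get_image("top"); a=cv2.resize(im[185:245,250:310,::-1],(400,400),interpolation=cv2.INTER_CUBIC)
im2,_=get_image("scene"); b=cv2.resize(im2[210:270,340:400,::-1],(400,400),interpolation=cv2.INTER_CUBIC)
cv2.imwrite("pics/c8.png",np.hstack([a,b]))
E
```

```text
time: 13.45
tcp_pos: [563.7, -60.1, 84.7]
tcp_rot: [[0.494, 0.868, -0.046], [0.869, -0.495, -0.01], [-0.031, -0.035, -0.999]]
force: [-0.2, -0.1, -0.9]
opening: 23.6
x range 50.94202436768897 120.37172032894836 tool y= [-0.0021  0.4004] tool z= [-0.0619 15.6917]
driver dir world [0.4942 0.8688 0.0307] yaw 1.0536
loop in tool [109.2  -0.9  12.3] -> lateral needed tool y -1.1 z 3.4; tip past loop 39.8
tcp [563.7 -60.1  84.7] F [-0.2 -0.1 -0.9] j6 0.36
```

View pics/c8.png

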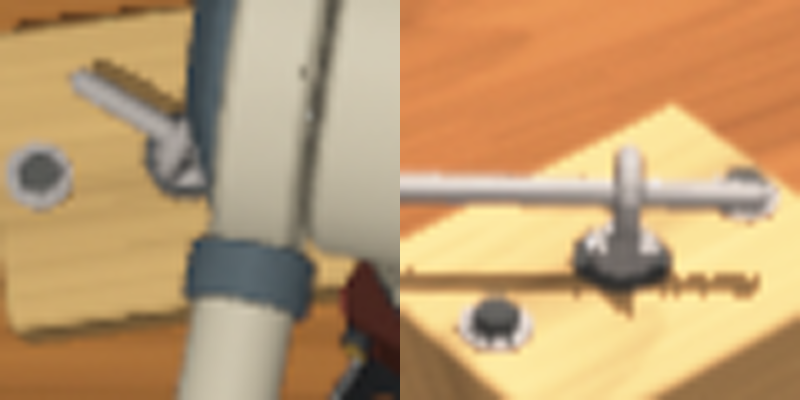

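```bash
cat > m.py <<'E'
from h import *
from rig import get_image
S=[sensors.get_state()]
for i in range(4): get_image("wrist"); S.append(sensors.get_state())
A=np.array([616.8,35.7]); m=[]
for s in S:
    r=(s["tcp_pos"][:2]-A)/1000; F=s["force"]; m.append(r[0]*F[1]-r[1]*F[0]+s["ft_torque"][2])
s=S[-1]; R=s["tcp_rot"]; r=s["tcp_pos"][:2]-A; q=np.r_[-r,69-s["tcp_pos"][2]]@R
print("t %.2f M mean %.3f"%(s["time"],np.mean(m)),np.round(m,2),"Fmean",np.mean([s["force"] for s in S],0).round(1),"Tz %.3f"%np.mean([s["ft_torque"][2] for s in S]))
print("  azim %.3f yaw %.3f loop in tool %s z %.1f tiltx %.3f j6 %.2f open %.1f"%(np.arctan2(r[1],r[0]),np.arctan2(R[1,0],R[0,0]),q.round(1),s["tcp_pos"][2],R[2,0],s["joint_positions"][5],s["opening"]))
E
python3 m.py
python3 -m pendant '[[0.4,-8.7,0,0.08,1],[0.4,-8.7,-0.2,0.08,1],[0.4,-8.7,-0.2,0.08,1],[0.4,-8.7,-0.2,0.08,1],[0,0,0,0,1]]' >/dev/null; python3 m.py
```

```text
t 13.80 M mean -0.045 [-0.09 -0.13  0.05 -0.07  0.02] Fmean [-0.4  0.  -1.1] Tz -0.001
  azim -2.076 yaw 1.053 loop in tool [111.1  -1.   12.3] z 84.8 tiltx -0.032 j6 0.36 open 24.0
t 14.50 M mean 0.009 [ 0.01  0.09  0.02 -0.11  0.04] Fmean [-0.5  1.  -1.5] Tz 0.134
  azim -2.397 yaw 0.722 loop in tool [111.2  -2.2  12.4] z 85.9 tiltx -0.041 j6 0.72 open 23.6
```

```bash
python3 -m pendant '[[0.4,-9.6,0,0.08,1],[0.4,-8.9,0,0.08,1],[0.4,-8.9,0,0.08,1],[0.4,-8.7,0,0.08,1],[0,0,0,0,1]]' >/dev/null; python3 m.py
```

```text
t 15.20 M mean 0.019 [ 0.02  0.04  0.02  0.04 -0.02] Fmean [-1.2  2.1 -0.7] Tz 0.282
  azim -2.728 yaw 0.397 loop in tool [110.1  -1.6  11.9] z 86.1 tiltx -0.048 j6 1.10 open 23.9
```

```bash
python3 -m pendant '[[0.4,-9.8,0,0.08,1],[0.4,-9.2,0,0.08,1],[0,0,0,0,1]]' >/dev/null; python3 m.py
```

```text
t 15.70 M mean 0.054 [ 0.25 -0.02 -0.01  0.01  0.04] Fmean [-1.6  2.2 -0.5] Tz 0.332
  azim -2.892 yaw 0.236 loop in tool [109.8  -1.4  11.8] z 86.2 tiltx -0.050 j6 1.29 open 23.9
```

```bash
python3 -m pendant '[[0.4,-10.5,0,0.06,1],[0.4,-9,0,0.08,1],[0,0,0,0,1]]' >/dev/null; python3 m.py;python3 -m pendant '[[0.4,-9,0,0.08,1],[0.4,-9,0,0.08,1],[0,0,0,0,1]]' >/dev/null; python3 m.py
```

```text
t 16.20 M mean 0.141 [0.26 0.04 0.1  0.18 0.13] Fmean [-2.   0.8 -0.7] Tz 0.253
  azim -3.040 yaw 0.093 loop in tool [109.8  -1.1  11.8] z 86.4 tiltx -0.051 j6 1.47 open 23.8
t 16.70 M mean 0.073 [ 0.14  0.06  0.11  0.09 -0.03] Fmean [-2.2  1.6 -0.2] Tz 0.237
  azim 3.085 yaw -0.068 loop in tool [109.8  -1.4  11.5] z 86.1 tiltx -0.051 j6 1.66 open 23.7
```

```bash
for i in 1 2 3; do python3 -m pendant '[[0.1,-5.5,0,0.048,1]]' >/dev/null; python3 m.py;done
```

```text
t 17.00 M mean 0.122 [0.12 0.18 0.18 0.02 0.1 ] Fmean [-2.7  1.4 -0.2] Tz 0.246
  azim 3.037 yaw -0.114 loop in tool [109.8  -1.2  11.5] z 86.0 tiltx -0.050 j6 1.71 open 24.1
t 17.30 M mean 0.128 [0.1  0.1  0.13 0.15 0.16] Fmean [-2.6  1.3  0.4] Tz 0.223
  azim 2.990 yaw -0.161 loop in tool [109.8  -1.1  11.5] z 85.9 tiltx -0.050 j6 1.77 open 23.6
t 17.60 M mean 0.131 [0.15 0.06 0.25 0.12 0.09] Fmean [-2.8  1.2  0.4] Tz 0.200
  azim 2.942 yaw -0.207 loop in tool [109.8  -1.   11.4] z 85.8 tiltx -0.049 j6 1.83 open 23.6
```

```bash
for i in 1 2 3; do python3 -m pendant '[[0.1,-5.3,0,0.048,1]]' >/dev/null; python3 m.py;done
```

```text
t 17.90 M mean 0.129 [0.08 0.03 0.2  0.18 0.16] Fmean [-3.   1.2  0.3] Tz 0.179
  azim 2.896 yaw -0.253 loop in tool [109.7  -1.1  11.4] z 85.7 tiltx -0.048 j6 1.88 open 23.9
t 18.20 M mean 0.115 [0.11 0.08 0.09 0.11 0.18] Fmean [-2.9  1.5  0. ] Tz 0.180
  azim 2.850 yaw -0.299 loop in tool [109.7  -1.1  11.3] z 85.6 tiltx -0.048 j6 1.94 open 23.8
t 18.50 M mean 0.137 [0.05 0.15 0.22 0.22 0.04] Fmean [-3.   1.4  0. ] Tz 0.168
  azim 2.803 yaw -0.346 loop in tool [109.7  -1.1  11.3] z 85.4 tiltx -0.047 j6 1.99 open 24.5
```

```bash
for i in 1 2; do python3 -m pendant '[[0.1,-5.3,0,0.048,1]]' >/dev/null; python3 m.py;done
```

```text
t 18.80 M mean 0.147 [0.15 0.05 0.25 0.14 0.14] Fmean [-3.2  1.5  0.1] Tz 0.168
  azim 2.757 yaw -0.392 loop in tool [109.7  -1.1  11.3] z 85.3 tiltx -0.046 j6 2.05 open 23.6
t 19.10 M mean 0.343 [0.38 0.44 0.28 0.27 0.35] Fmean [-3.4  0.5  0. ] Tz 0.240
  azim 2.711 yaw -0.438 loop in tool [109.7  -1.2  11.2] z 85.1 tiltx -0.044 j6 2.10 open 23.7
```

```bash
sleep 0; python3 -m pendant '[[0.1,-3.3,0,0.03,1]]' >/dev/null; python3 m.py
```

```text
t 19.40 M mean 0.359 [0.32 0.42 0.36 0.34 0.35] Fmean [-3.8  1.   0.3] Tz 0.269
  azim 2.684 yaw -0.466 loop in tool [109.7  -1.3  11.2] z 85.0 tiltx -0.044 j6 2.13 open 23.7
```

```bash
python3 -m pendant '[[0.1,-2.5,0,0.022,1]]' >/dev/null; python3 m.py; python3 -m pendant '[[0.1,-2.5,0,0.022,1]]' >/dev/null; python3 m.py
```

```text
t 19.70 M mean 0.440 [0.49 0.4  0.42 0.46 0.43] Fmean [-4.8  0.9  0.4] Tz 0.284
  azim 2.661 yaw -0.488 loop in tool [109.6  -1.2  11.1] z 84.9 tiltx -0.043 j6 2.16 open 23.6
t 20.00 M mean 0.469 [0.53 0.48 0.45 0.43 0.45] Fmean [-5.   0.6  1.2] Tz 0.264
  azim 2.640 yaw -0.510 loop in tool [109.7  -1.2  11.1] z 84.8 tiltx -0.043 j6 2.18 open 24.3
```

```bash
python3 -m pendant '[[0.1,-2.5,0,0.022,1]]' >/dev/null; python3 m.py; python3 -m pendant '[[0.1,-2.5,0,0.022,1]]' >/dev/null; python3 m.py
```

```text
t 20.30 M mean 0.564 [0.71 0.5  0.64 0.43 0.53] Fmean [-5.6  0.3  0.9] Tz 0.290
  azim 2.618 yaw -0.531 loop in tool [109.7  -1.2  11.1] z 84.7 tiltx -0.042 j6 2.21 open 23.7
t 20.60 M mean 0.603 [0.63 0.6  0.59 0.65 0.54] Fmean [-5.6  0.2  0.9] Tz 0.303
  azim 2.597 yaw -0.552 loop in tool [109.7  -1.2  11. ] z 84.6 tiltx -0.042 j6 2.23 open 23.5
```

```bash
python3 -m pendant '[[0.1,4,0,-0.04,1],[0.4,8.7,0,-0.08,1],[0.4,8.7,0,-0.08,1],[0.4,8.7,0,-0.08,1],[0.4,8.7,0,-0.08,1],[0,0,0,0,1]]' >/dev/null; python3 m.py
python3 -m pendant '[[0.4,8.7,0,-0.08,1],[0.4,8.7,0,-0.08,1],[0.4,8.7,0,-0.08,1],[0,0,0,0,1]]' >/dev/null; python3 m.py
```

```text
t 21.40 M mean 0.002 [-0.07 -0.02 -0.01 -0.01  0.12] Fmean [-0.   0.  -1.4] Tz 0.005
  azim 2.967 yaw -0.179 loop in tool [106.8  -0.7  12.6] z 86.3 tiltx -0.045 j6 1.80 open 24.0
t 22.00 M mean -0.008 [ 0.06 -0.03  0.02 -0.16  0.07] Fmean [-0.  -0.1 -1.4] Tz -0.014
  azim -3.085 yaw 0.066 loop in tool [105.8   0.9  12.8] z 86.7 tiltx -0.046 j6 1.50 open 23.4
```

```bash
python3 -m pendant '[[-8,0,0,0,1],[-8,0,0,0,1],[-8,0,0,0,1],[0,0,0,0,1]]'; python3 -m pendant '[[-8,0,0,0,1],[-8,0,0,0,1],[-10,0,0,0,1],[-12,0,0,0,1],[0,0,0,0,1]]'
python3 - <<'E'
from drv import *
im,_=get_image("top"); a=cv2.resize(im[185:305,230:350,::-1],(400,400),interpolation=cv2.INTER_CUBIC)
im2,_=get_image("scene"); b=cv2.resize(im2[200:290,320:410,::-1],(400,400),interpolation=cv2.INTER_CUBIC)
cv2.imwrite("pics/c9.png",np.hstack([a,b]))
E
python3 m.py
```

```text
time: 22.4
tcp_pos: [485.5, 28.6, 87.5]
tcp_rot: [[0.997, 0.064, -0.047], [0.064, -0.998, -0.013], [-0.047, 0.01, -0.999]]
force: [0.2, -0.3, -0.9]
opening: 23.9
time: 22.9
tcp_pos: [444.4, 26.5, 89.7]
tcp_rot: [[0.997, 0.064, -0.046], [0.064, -0.998, -0.012], [-0.046, 0.009, -0.999]]
force: [0.4, 0.7, -1.8]
opening: 24.1
t 23.20 M mean 0.015 [ 0.12  0.1  -0.22  0.04  0.04] Fmean [ 0.  -0.1 -0.8] Tz 0.006
  azim -3.087 yaw 0.064 loop in tool [172.1   1.4  12.5] z 89.5 tiltx -0.047 j6 1.50 open 23.8
```

View pics/c9.png

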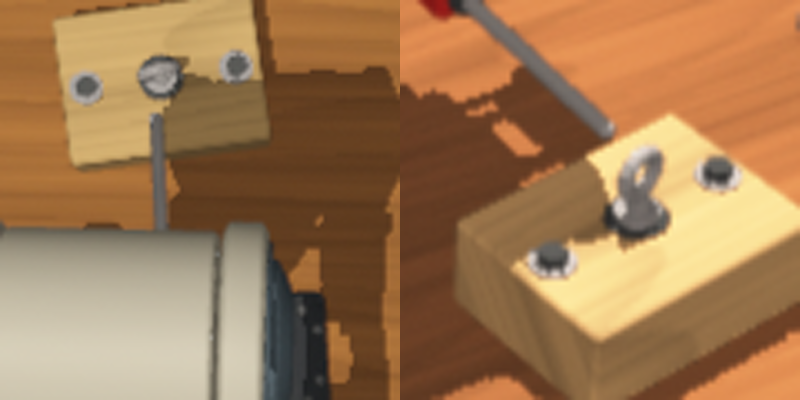

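```bash
python3 -m pendant '[[-8,0,-5,0,1],[-3,25,-2,0,1],[-3,36,-2,0,1],[-3,36,-2,0,1],[-3,36,-1,0,1],[-3,36,-1,0,1],[-3,36,-1,0,1],[-3,36,-1,0,1],[-3,36,-1,0,1],[-3,36,-1,0,1],[-3,25,0,0,1],[0,0,0,0,1]]'
python3 -c "from drv import *;err('w10')"
```

```text
time: 24.4
tcp_pos: [428.0, -325.1, 116.0]
tcp_rot: [[0.997, 0.069, -0.045], [0.068, -0.998, -0.012], [-0.046, 0.009, -0.999]]
force: [-0.2, 1.3, -0.8]
opening: 23.9
x range 51.03256496485111 115.95660245190089 tool y= [-0.0072  0.261 ] tool z= [-0.0189 12.9935]
driver dir world [ 0.9968  0.0756 -0.0273] yaw 0.0757
loop in tool [ 214.4 -346.9   34. ] -> lateral needed tool y -345.6 z 25.0; tip past loop -65.4
tcp [ 428.  -325.1  116. ] F [-0.2  1.3 -0.8] j6 0.81
```

```bash
python3 -m pendant '[[0,0,20,0,1],[0,0,20,0,1],[0,0,18,0,1],[0,0,10,0,1],[0,0,0,0,1],[0,0,0,0,1]]'
```

```text
time: 25.05
tcp_pos: [426.4, -319.4, 48.4]
tcp_rot: [[0.996, 0.073, -0.043], [0.073, -0.997, -0.01], [-0.044, 0.007, -0.999]]
force: [0.1, -0.4, -1.0]
opening: 23.9
```

```bash
python3 -m pendant '[[0,0,8,0,1],[0,0,5,0,1],[0,0,0,0,1],[0,0,0,0,1]]'; python3 -m pendant '[[0,0,2,0,1],[0,0,0,0,1]]';  python3 -m pendant '[[0,0,2,0,1],[0,0,0,0,1]]'
```

```text
time: 25.45
tcp_pos: [427.2, -319.8, 37.2]
tcp_rot: [[0.996, 0.074, -0.04], [0.073, -0.997, -0.013], [-0.04, 0.01, -0.999]]
force: [-0.2, -0.4, -1.1]
opening: 23.6
time: 25.65
tcp_pos: [427.3, -320.1, 35.5]
tcp_rot: [[0.997, 0.074, -0.039], [0.073, -0.997, -0.013], [-0.04, 0.01, -0.999]]
force: [0.4, -0.4, -1.8]
opening: 24.1
time: 25.85
tcp_pos: [427.2, -320.3, 33.5]
tcp_rot: [[0.997, 0.073, -0.039], [0.073, -0.997, -0.013], [-0.04, 0.01, -0.999]]
force: [0.4, 1.1, -0.9]
opening: 23.5
```

```bash
python3 -m pendant '[[0,0,2,0,1],[0,0,0,0,1]]'; python3 -m pendant '[[0,0,1.5,0,1],[0,0,0,0,1]]';  python3 -m pendant '[[0,0,1,0,1],[0,0,0,0,1]]'
```

```text
time: 26.05
tcp_pos: [427.2, -320.4, 31.4]
tcp_rot: [[0.997, 0.073, -0.039], [0.073, -0.997, -0.013], [-0.04, 0.01, -0.999]]
force: [0.4, 1.0, -0.8]
opening: 23.8
time: 26.25
tcp_pos: [427.1, -320.4, 29.7]
tcp_rot: [[0.997, 0.073, -0.039], [0.073, -0.997, -0.013], [-0.04, 0.01, -0.999]]
force: [-0.3, 0.2, -0.5]
opening: 23.7
time: 26.45
tcp_pos: [427.3, -320.6, 29.4]
tcp_rot: [[0.997, 0.073, -0.038], [0.073, -0.997, -0.014], [-0.039, 0.011, -0.999]]
force: [-0.3, 0.1, -1.9]
opening: 23.8
```

```bash
python3 -m pendant '[[0,0,1,0,1],[0,0,0,0,1]]' 20; python3 -m pendant '[[0,0,1,0,1],[0,0,0,0,1]]' 8; python3 -m pendant '[[0,0,0,0,0.4],[0,0,0,0,0.3],[0,0,0,0,0],[0,0,0,0,0],[0,0,0,0,-0.5],[0,0,0,0,-1],[0,0,0,0,-1],[0,0,0,0,-1],[0,0,0,0,-1]]'
```

```text
time: 26.65
tcp_pos: [427.4, -320.8, 29.3]
tcp_rot: [[0.997, 0.073, -0.038], [0.073, -0.997, -0.014], [-0.039, 0.011, -0.999]]
force: [-1.0, -0.6, -1.5]
opening: 24.3
time: 26.85
tcp_pos: [427.5, -320.9, 28.8]
tcp_rot: [[0.997, 0.073, -0.037], [0.073, -0.997, -0.015], [-0.038, 0.012, -0.999]]
force: [-0.4, -0.4, 1.5]
opening: 24.0
time: 27.75
tcp_pos: [428.2, -322.3, 29.2]
tcp_rot: [[0.997, 0.073, -0.035], [0.072, -0.997, -0.018], [-0.036, 0.015, -0.999]]
force: [0.5, -1.7, 2.0]
opening: 80.4
```

```bash
python3 -m pendant '[[0,0,-10,0,-1],[0,0,-30,0,-1],[0,0,-40,0,-1],[0,0,-40,0,-1],[0,0,-40,0,-1],[0,0,0,0,-1],[0,0,0,0,-1]]'
python3 - <<'E'
from drv import *
T=wristT(); p,d=get_image("wrist"); im=p.astype(int); r,g,b=im[...,0],im[...,1],im[...,2]
for n,m in(("red",(r>110)&(g<60)&(b<60)),("blue",(b>90)&(r<70))):
    v,u=np.nonzero(m); w=np.array([ray("wrist",q,27,T) for q in np.c_[u,v]]); w=w[np.hypot(w[:,0]-430,w[:,1]+321)<100]; print(n,len(w),np.percentile(w,[1,99],axis=0).round(1).tolist())
K=np.linalg.inv(camera_params("wrist")["mtx"]); v,u=np.mgrid[0:480,0:640]
P=(np.stack([u,v,np.ones_like(u)],-1)@K.T)*d[...,None]@T[:3,:3].T+T[:3,3]
for x in range(390,590,20):
    m=(d>0)&(abs(P[...,0]-x)<5)&(abs(P[...,1]+322)<30); print(x,P[m][:,2].max().round(1) if m.any() else None,end="; ")
i,_=get_image("top"); a=cv2.resize(i[205:355,400:520,::-1],(400,500)); s,_=get_image("scene"); c=cv2.resize(s[220:360,80:240,::-1],(400,500))
cv2.imwrite("pics/c11.png",np.hstack([a,c]))
E
```

```text
time: 28.45
tcp_pos: [432.6, -316.5, 194.8]
tcp_rot: [[0.996, 0.074, -0.04], [0.074, -0.997, -0.011], [-0.041, 0.008, -0.999]]
force: [-0.9, 0.5, -0.4]
opening: 88.2
red 185 [[398.4, -334.6, 27.0], [467.4, -307.1, 27.0]]Traceback (most recent call last):
  File "<stdin>", line 4, in <module>
  File "h.py", line 5, in ray
    c=camera_params(n); T=c["T"] if T is None else T
ValueError: time passes only in moves, steps and waits
```

```bash
python3 - <<'E'
from drv import *
T=wristT(); K=np.linalg.inv(camera_params("wrist")["mtx"]); p,d=get_image("wrist"); v,u=np.mgrid[0:480,0:640]
P=(np.stack([u,v,np.ones_like(u)],-1)@K.T)*d[...,None]@T[:3,:3].T+T[:3,3]
for x in range(370,590,20):
    m=(d>0)&(abs(P[...,0]-x)<5)&(abs(P[...,1]+320)<30)&(P[...,2]<80); print(x,np.percentile(P[m][:,2],99).round(1) if m.any() else None,end="; ")
i,_=get_image("top"); a=cv2.resize(i[205:355,400:520,::-1],(400,500)); s,_=get_image("scene"); c=cv2.resize(s[220:360,80:240,::-1],(400,500))
cv2.imwrite("pics/c11.png",np.hstack([a,c]))
E
```

```text
370 4.8; 390 28.5; 410 28.4; 430 28.6; 450 28.5; 470 23.5; 490 19.9; 510 20.1; 530 19.9; 550 19.9; 570 19.7;
```

View pics/c11.png

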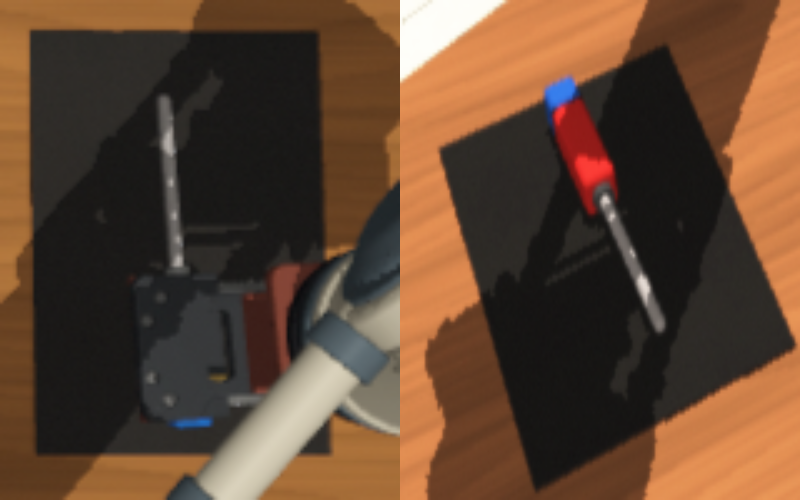

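The driver lies flat on the mat: the handle top reads an even 28.5 mm and the shank top about 20 mm along its length. The handle's middle is well inside the mat edges and the gripper is clear above. I'm handing in.

```bash
python3 -c "
from rig import hand_in; print(hand_in())"
```

```text
the job is handed in; nothing more can be done
None
```

The eye is screwed in and nipped up, and the big screwdriver is back on the black mat. The job was handed in at about 29 s of the 72 s allowed.

- **Turning:** I used the driver farthest to the robot's right, the one on the mat, with its shank about 40 mm past the loop. In the free turn the moment read about 0.13 N m. It jumped to about 0.35 N m when the collar met the washer, and I stopped at about 0.60–0.62 N m. From that I estimate the eye is 0.055 to 0.08 rad past the collar, inside the 0.05–0.1 rad nip. This comes from wrist force readings, not a direct measurement.
- **Forces:** The wrist read no more than about 6 N at any check. The contact force between driver and eye was not measured.
- **Laying down:** I drew the driver straight out and lowered it to the mat before opening the fingers. Depth readings show it flat: handle top at an even 28.5 mm, shank top at about 20 mm. The gripper ended clear, about 195 mm above the bench.
- **Disagreements and failed checks:** The cameras disagreed by 1–2 mm on where the shank lay beside the loop, but it went in with no noticeable force. One final check script failed on a camera-parameter call, so I replaced it with the depth check above.
- **Other tools:** I kept clear of the pliers, hammer and tester but did not re-measure their positions at the end.

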